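# Weigh in a sample and crack the drying box

## Task

Weigh in the cream sample plug for drying: set it down gently, upright and centred on the round pan of the bench scale, without pushing the pan down to its stop, and let go of it. Then take the drying box's lid by its bar handle, break it free of its sticky seal without throwing it wide open, and hold it slightly open so that the box can breathe, the front edge about 3 cm up (2 to 5 cm will do). Finish while still holding the lid like that, with the plug still on the pan and the things around left where they are.

Things in the scene. Friction and masses are not known exactly. Their poses are not given: they have to be found in the camera images.
- plug_center (a point): Centre, half-way up, of the cream moulded plug: a plain tapered cup, 61 mm across at the rim (top), 43 mm across at the foot, 35 mm high, about 120 g, loose, standing upright, rim up, on the bench left of the robot's middle. Its inside is closed to fingers (treat it as a solid): pinch it from outside across the rim, in any direction. A large fixed cream moulding stands close on its left: come to the plug from well above. Its z axis points up.
- pan_top (a point): Centre of the top face of the scale's round steel pan, 110 mm across and 5 mm thick, 70 mm above the bench, with a 64 mm ring engraved on it. The scale under it is a flat grey box 130 x 150 mm, fixed to the bench on the right.
- pan (a joint): How far the sprung pan has sunk, in m: 0 empty, 0.014 at its stop. The spring takes 250 N/m: the plug sinks it by 3.5 to 6 mm, a 3 N push drives it near the stop.
- lid_handle (a point): Middle of the bar handle on the drying box's lid: a round steel bar 12 mm thick, 72 mm long between its two posts, parallel to the hinge, its centre 34 mm above the lid's top face (126 mm above the bench when shut), near the front edge. The box is grey, 130 mm deep, 126 mm wide, 92 mm high with its lid, fixed to the bench in the middle. x axis: from the front of the lid to its hinge (level when shut); y axis: along the bar; z axis: out of the lid's top.
- lid_hinge (a point): Middle of the lid's hinge line at the box's far upper edge, 80 mm above the bench; the handle bar's centre is 112 mm in front of it and 46 mm above it when shut; the lid's front edge is 132 mm in front of it. The hinge line runs along its y axis.
- lid (a joint): Opening angle of the lid in rad: 0 shut, grows as its front edge lifts (0.15 is 20 mm at the front edge, 0.23 is 30 mm, 0.39 is 50 mm), up to 1.3. A tacky gasket holds it over the first 4 mm at the front edge: a slow steady pull of some 6 N upwards at the handle creeps it loose, a brisk pull meets up to about 15 N; then it suddenly lets go and the lid's weight alone (1 to 3 N at the handle) is left. It falls shut if released.
- tape: Bystander: a roll of masking tape, 96 mm across, 25 mm high, loose. Origin at the centre of its underside.
- coupler: Bystander: small steel air-hose coupler, 23 x 62 x 24 mm, loose. Origin at the centre of its underside.
- block: Bystander: wooden packing block, 50 x 110 x 38 mm, loose. Origin at the centre of its underside.
Mind the look-alikes: they are no part of the job. There is more than one size of the part that bears plug_center; the job needs the smaller.

How it is judged:
On the way, in this order (a step that is already met when the one before it is completed fails the run):
1. the plug stands upright and centred on the pan, let go, the lid still shut (horizontal distance between plug_center and pan_top below 0.015 m and angle between plug_center's own z axis and vertical below 0.15 rad and value of joint pan between 0.0025 and 0.0085 m and contact force between plug and pan above 0.4 N and contact force between the fingers and plug below 0.05 N and value of joint lid below 0.05 rad), for 0.3 s.
2. the lid is broken free of its seal, held by the fingers (value of joint lid above 0.08 rad and contact force between the fingers and lid above 0.3 N), for 0.1 s.
At the end, for the whole second after the job is handed in: The fingers hold the lid still, 0.13 to 0.42 rad open (17 to 54 mm at the front edge), nothing else propping it; the plug stands free and upright on the pan within 15 mm of its centre, the pan sunk 2.5 to 8.5 mm by it (value of joint lid between 0.13 and 0.42 rad and contact force between the fingers and lid above 0.3 N and velocity of joint lid between -0.1 and 0.1 rad/s and contact force between each of lid, the fingers and plug below 0.05 N and contact force between lid and tape below 0.05 N and contact force between lid and block below 0.05 N and contact force between lid and coupler below 0.05 N and horizontal distance between plug_center and pan_top below 0.015 m and angle between plug_center's own z axis and vertical below 0.15 rad and value of joint pan between 0.0025 and 0.0085 m); the arm keeps its last pose, push and grip.
It fails at once if the lid is thrown wide open (beyond 0.65 rad) (value of joint lid above 0.65 rad).
It fails at once if the pan is pushed to its stop (value of joint pan above 0.0132 m).
It fails at once if a bystander is pushed more than 30 mm (distance of any of tape, coupler, block from where it was at the start of the episode above 0.03 m).
It also fails if it takes over 51 s, if anything falls off the work surface, if the arm or the gripper's body presses on something with over 40 N, if the wrist force passes 120 N, or if a joint passes its speed limit or range.

## Robot

A 6-joint arm with a two-finger parallel gripper is mounted at the origin on the work surface; the furniture and walls round the work are solid. World frame = base frame: x ahead of the robot, y to its left, z up, the work surface at z = 0. Lengths are in m, angles in rad, forces in N, time in s.
With the tool pointing down it reaches from about 0.35 to 1 m from the base axis. Payload 7.1 kg.
Tool frame: the origin (TCP) lies between the finger pads; the fingertips stand 22 mm ahead of it and the grasp point (between the pads) lies 3 mm ahead of it; x points along the fingers, y is the direction in which the jaws open and shut, and the axes are right-handed (so a half turn about x gives the same grasp; the last joint's range is limited). The gripper opens to 85 mm and grips with 20 to 120 N. Pads are 22 mm wide; open, the fingers measure 114 mm over their backs; the gripper's body (76 mm by 85 mm) begins 54 mm behind the grasp point. The pads swing forward as they close: fully open they stand 13 mm farther back than shut.
Start: joints at [-1.199, 0.423, 1.63, -0, 1.089, -0.019], TCP at [0.238, -0.578, 0.253] pointing down, gripper open.
Joint ranges: [-3, 3], [-0.9, 2.11], [0.09, 2.58], [-1.31, 4.45], [0.11, 2.69], [-2.54, 2.54]. Speed limits (rad/s): [2.39, 2.39, 3.01, 3.14, 3.14, 3.14].

## Interface

Orientations are given as a rotation vector (axis times angle).
In Python, from rig import manip gives the robot as it stands. The module is installed in compiled form; this text tells all that it offers. Calls block until the motion is done:
- manip.move_to(position, orientation): joint-space move of the TCP to a pose.
- manip.servo_line(position, orientation=None, rate=0.15): straight line of the TCP; orientation=None keeps the orientation; rate is the mean speed in m/s.
- manip.set_joints(angles): joint-space move.
- manip.command_gripper(opening, f_grip=None): finger opening in m; f_grip is the grip in N (None keeps the last); returns when the fingers have stopped.
- manip.hold(seconds).
- manip.solve_ik(position, orientation): joint angles nearest the present ones, or None.
- manip.camera(name): name is "scene" or "side" or "wrist"; returns a dict with "image" (384x512x3 uint8, red, green, blue), "fx", "fy", "cx", "cy" (pixels), "cam_to_world" (4x4, takes a point from camera to world coordinates); the wrist camera has in their place "mount" (4x4, takes a point from camera to tool coordinates, whose origin is the TCP and whose axes are the tool frame's). Camera axes: x right, y down, z forward; pixel columns grow to the right and rows downward; lengths in m; the calibration is good to about 2 mm. A picture is of the moment at which its call begins: read the wrist's pose just before it. There is no depth.
A pose or a line that the arm cannot do raises manip.IKError and nothing moves.
- manip.sign_off(): hands the job in, once; it reports no verdict.
Readings, each from a call of its own:
- manip.get_time(): time.
- manip.get_joint_positions(): joint angles.
- manip.get_joint_vel(): joint speeds.
- manip.get_tau(): joint torques, N m.
- manip.get_position(): TCP position.
- manip.get_ee_rot(): TCP orientation.
- manip.get_contact_force(): force on the tool from outside, world axes, zero at the start.
- manip.get_torque(): the same for the moment, N m.
- manip.get_width(): finger opening in m.
Only numpy, scipy, OpenCV 4.12 (cv2) and the standard library are available. Lean on these libraries where they do the work, as an engineer would, in place of code of your own. Each camera call takes 0.05 s, during which the arm holds its last target. There are 200 camera calls.

## Working session

There is one attempt and no reset: what is moved stays moved. The work goes in short steps, each a Python script; the robot and the scene stay as the last script left them, time stands still between calls to the robot, and variables do not carry over. Pictures are saved under pics/ and viewed, about 8 in all and at most 12, crops included, and the job is handed in when it is done.

```bash
mkdir -p pics
cat > h.py <<'E'
from rig import manip
import numpy as np, cv2
from scipy.spatial.transform import Rotation as R
def T():
    M=np.eye(4); M[:3,:3]=R.from_rotvec(manip.get_ee_rot()).as_matrix(); M[:3,3]=manip.get_position(); return M
def shot(name,fn=None):
    M=T(); c=manip.camera(name)
    c['M']=M@np.array(c['mount']) if name=='wrist' else np.array(c['cam_to_world'])
    if fn: cv2.imwrite('pics/'+fn,c['image'][:,:,::-1]); np.savez('pics/'+fn+'.npz',**{k:v for k,v in c.items()})
    return c
def ray(c,u,v):
    d=c['M'][:3,:3]@np.array([(u-c['cx'])/c['fx'],(v-c['cy'])/c['fy'],1]); return c['M'][:3,3],d
def onz(c,u,v,z):
    o,d=ray(c,u,v); return o+d*(z-o[2])/d[2]
def proj(c,p):
    q=np.linalg.inv(c['M'])@np.append(p,1); return np.array([c['fx']*q[0]/q[2]+c['cx'],c['fy']*q[1]/q[2]+c['cy']])
def down(yaw): # tool x down, jaws (tool y) at yaw in world xy
    x=np.array([0,0,-1.]); y=np.array([np.cos(yaw),np.sin(yaw),0]); return R.from_matrix(np.c_[x,y,np.cross(x,y)]).as_rotvec()
E
python3 - <<'E'
from h import *
a=shot('scene','scene.png'); b=shot('side','side.png')
print(T().round(3),manip.get_time(),manip.get_width())
for c in(a,b): print(c['M'].round(3),c['fx'])
w=shot('wrist','w0.png');print(w['M'].round(3), np.array(w['mount']).round(3))
E
```

```text
[[-0.     0.381 -0.925  0.238]
 [ 0.001 -0.925 -0.381 -0.577]
 [-1.    -0.001 -0.     0.253]
 [ 0.     0.     0.     1.   ]] 0.1 0.08527095881891297
[[-0.283  0.524 -0.803  1.721]
 [ 0.959  0.137 -0.248  0.361]
 [-0.02  -0.841 -0.541  0.948]
 [ 0.     0.     0.     1.   ]] 476.64306186472595
[[ 0.986 -0.104  0.134  0.3  ]
 [-0.169 -0.633  0.756 -1.02 ]
 [ 0.006 -0.767 -0.641  0.967]
 [ 0.     0.     0.     1.   ]] 411.3183397965925
[[ 0.381 -0.874 -0.302  0.315]
 [-0.925 -0.36  -0.123 -0.546]
 [-0.001  0.326 -0.945  0.374]
 [ 0.     0.     0.     1.   ]] [[-0.    -0.326  0.945 -0.121]
 [ 1.    -0.     0.     0.   ]
 [ 0.     0.945  0.326 -0.084]
 [ 0.     0.     0.     1.   ]]
```

View pics/scene.png

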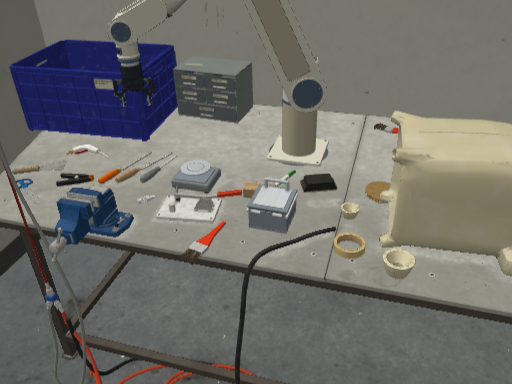

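View pics/side.png

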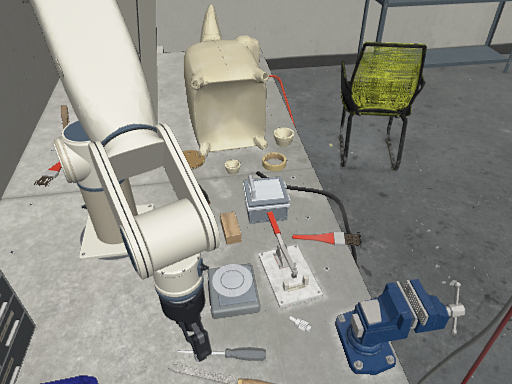

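Scene view: the small plug is at (350,209), the tape at (349,245), the large plug at (398,262), the box at (272,205), and the pan at (197,167). In the side view, the plug is at (232,166), the pan at (234,280), and the box at (267,197).

Run:
```python
import numpy as np,cv2
from h import onz,ray
L=lambda f:dict(np.load('pics/'+f+'.npz'))
a=L('scene.png');b=L('side.png')
def tri(p,q):
    A=[];B=[]
    for c,x in((a,p),(b,q)):
        o,d=ray(c,*x);d/=np.linalg.norm(d);P=np.eye(3)-np.outer(d,d);A.append(P);B.append(P@o)
    return np.linalg.solve(sum(A),sum(B)).round(3)
print('plug rim',onz(a,350,206,.035).round(3),onz(b,232,163,.035).round(3))
print('pan',onz(a,196.5,167,.07).round(3),onz(b,233.5,281,.07).round(3),tri((196.5,167),(233.5,281)))
print('tape',onz(a,349,244,.02).round(3)); print('block',onz(b,231,227,.03).round(3))
ca=a['image'][150:240,150:380,::-1];cb=b['image'][140:330,190:340,::-1]
ia=cv2.resize(ca,None,fx=3.4,fy=3.4,interpolation=cv2.INTER_CUBIC)
ib=cv2.resize(cb[:105],None,fx=2.6,fy=2.6,interpolation=cv2.INTER_CUBIC)
o=np.zeros((ia.shape[0]+ib.shape[0],ia.shape[1],3),np.uint8);o[:ia.shape[0]]=ia;o[ia.shape[0]:,:ib.shape[1]]=ib
ic=cv2.resize(cb[115:],None,fx=2.6,fy=2.6,interpolation=cv2.INTER_CUBIC);o[ia.shape[0]:ia.shape[0]+ic.shape[0],ib.shape[1]:ib.shape[1]+ic.shape[1]]=ic[:, :o.shape[1]-ib.shape[1]]
cv2.imwrite('pics/crop1.png',o);print(o.shape)
```

```text
plug rim [0.402 0.265 0.035] [0.408 0.268 0.035]
pan [ 0.347 -0.304  0.07 ] [ 0.346 -0.32   0.07 ] [ 0.344 -0.31   0.064]
tape [0.58  0.286 0.02 ]
block [ 0.365 -0.074  0.03 ]
(579, 782, 3)
```

View pics/crop1.png

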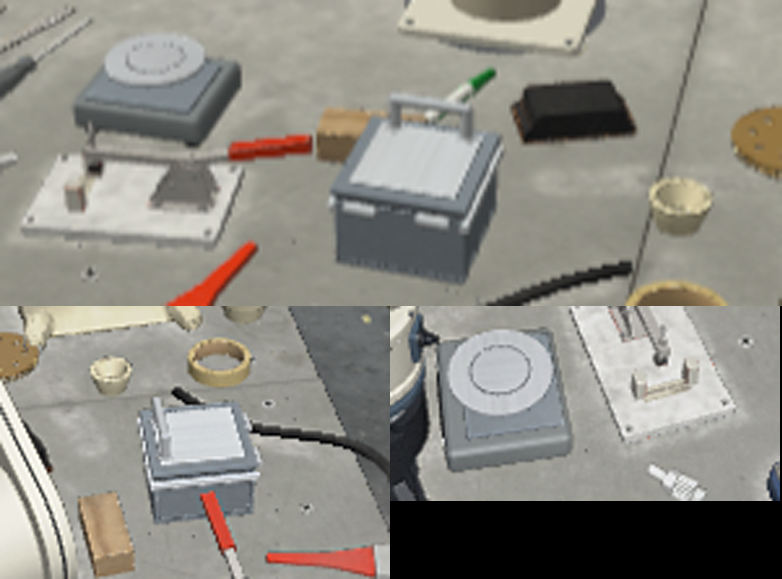

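The crop shows the handle bar ends at scene (265.6,179) and (287.6,181.5). In the side view they are at (250.4,177) and (253.8,197). Next I move above the plug with the camera on the side away from the moulding.

Run:
```python
from h import *
L=lambda f:dict(np.load('pics/'+f+'.npz'))
a=L('scene.png');b=L('side.png')
for p,q in(((265.6,178.8),(253.8,197.3)),((287.6,181.5),(250.4,176.9))): print(onz(a,*p,.13).round(3),onz(b,*q,.13).round(3))
print('mould',onz(a,386,190,.0).round(3),onz(a,388,240,0).round(3),onz(b,207,160,0).round(3))
o=down(np.pi-.45)
for p in([.405,.23,.30],[.405,.267,.06]): print(manip.solve_ik(p,o))
q0=manip.get_joint_positions()
manip.servo_line([.238,-.577,.33])
manip.move_to([.405,.22,.33],o)
c=shot('wrist','w1.png');print(manip.get_time(),T()[:3,3],proj(c,[.405,.267,.035]))
```

```text
[ 0.455 -0.009  0.13 ] [ 0.443 -0.056  0.13 ]
[0.453 0.064 0.13 ] [0.448 0.049 0.13 ]
mould [0.218 0.373 0.   ] [ 0.505  0.398 -0.   ] [0.315 0.353 0.   ]
[ 4.90930150e-01  1.26097522e-01  1.92310278e+00 -4.44089210e-16
  1.09239235e+00 -2.20066250e+00]
[ 5.58322948e-01  5.51834270e-01  2.03455305e+00 -4.44089210e-16
  5.55205331e-01 -2.13326971e+00]
3.725 [0.40530771 0.21964244 0.32999251] [272.33589111 174.23965602]
```

View pics/w1.png

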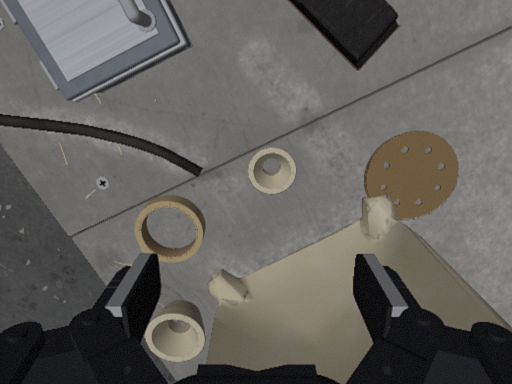

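Wrist view: the rim of the small plug is centred at about (272,171). The tape, large plug and moulding feet (228,287) and (378,217) are clear of it.

Run:
```python
from h import *
c=dict(np.load('pics/w1.png.npz'))
im=c['image'];hsv=cv2.cvtColor(im,cv2.COLOR_RGB2HSV)
m=((hsv[...,1]>45)&(hsv[...,2]>110)).astype(np.uint8)
m[:,:235]=0;m[:,310:]=0;m[:130]=0;m[210:]=0
cn=max(cv2.findContours(m,0,2)[0],key=cv2.contourArea);h=cv2.convexHull(cn)
print(cv2.minEnclosingCircle(h),cv2.boundingRect(h),cv2.fitEllipse(h))
for p in((248.5,171),(296,171),(272,171)): print(onz(c,*p,.035).round(4))
for p in((240,275),(370,235),(228,275),(378,200)): print('m',onz(c,*p,.03).round(3))
```

```text
((272.0714416503906, 171.07142639160156), 18.385141372680664) (256, 158, 35, 31) ((274.1252136230469, 173.9364013671875), (26.516504287719727, 36.6235237121582), 53.13163757324219)
[0.4305 0.2498 0.035 ]
[0.376  0.2763 0.035 ]
[0.4036 0.2629 0.035 ]
m [0.511 0.386 0.03 ]
m [0.321 0.407 0.03 ]
m [0.527 0.378 0.03 ]
m [0.294 0.362 0.03 ]
```

Run:
```python
from h import *
o=down(np.pi-.45); p=np.array([.4036,.2629])
manip.command_gripper(.085,30)
manip.move_to([*p,.13],o)
manip.servo_line([*p,.030],rate=.1)
f=manip.get_contact_force()
manip.command_gripper(.03,30)
print('w',manip.get_width(),f,T()[:3,3])
manip.servo_line([*p,.20],rate=.15)
print('lift',manip.get_width(),manip.get_contact_force())
manip.servo_line([.40,.2,.33],rate=.25)
c=shot('wrist')
manip.move_to([.345,-.31,.28],down(1.4))
d=shot('wrist','w2.png');print(manip.get_time(),proj(d,[.345,-.31,.07]),manip.get_width())
cv2.imwrite('pics/w2b.png',np.hstack([c['image'],d['image']])[:,:,::-1][::1])
im=cv2.imread('pics/w2b.png');cv2.imwrite('pics/w2c.png',cv2.resize(im,(800,300),interpolation=cv2.INTER_AREA))
```

```text
w 0.05849236022204783 [-0.22707952 -0.06989749 -0.32164419] [0.40404451 0.26313336 0.03096354]
lift 0.05851286164281987 [-0.2728148   0.10191387 -2.13348272]
10.275 [256.12192308 157.92874885] 0.057854946266745935
```

View pics/w2c.png

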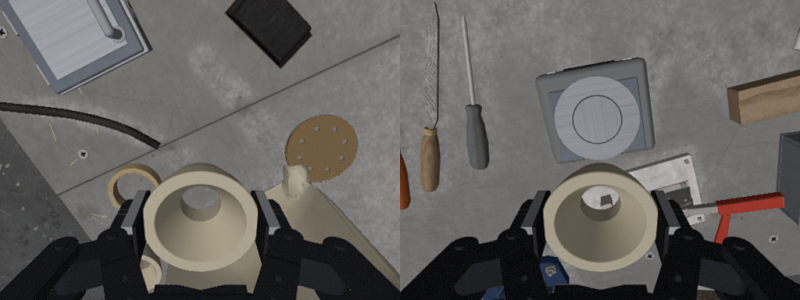

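The plug is held upright in the jaws, and the pan circle is at about (253,151) in the full image. I'll fit the pan and the rim.

Run:
```python
from h import *
print(manip.get_width(),T()[:3,3].round(4))
c=dict(np.load('pics/w2.png.npz'));im=c['image']
hsv=cv2.cvtColor(im,cv2.COLOR_RGB2HSV)
g=cv2.cvtColor(im,cv2.COLOR_RGB2GRAY)
print(hsv[151,215],hsv[150,190],hsv[110,190],hsv[151,253])
m=((hsv[...,2]>hsv[151,215][2]-14)&(hsv[...,1]<40)).astype(np.uint8)*255
m[:90]=0;m[212:]=0;m[:,:185]=0;m[:,320:]=0
m=cv2.morphologyEx(m,cv2.MORPH_OPEN,np.ones((5,5)))
cn=max(cv2.findContours(m,0,1)[0],key=cv2.contourArea);h=cv2.convexHull(cn)
e=cv2.fitEllipse(h);print(e,cv2.boundingRect(h))
k=cv2.HoughCircles(cv2.medianBlur(g,3),cv2.HOUGH_GRADIENT,1,5,param1=60,param2=25,minRadius=25,maxRadius=65);print(k[0][:6] if k is not None else 0)
P=onz(c,*e[0],.07);print('pan',P, 'expected diam px',c['fx']*.11/np.linalg.norm(P-c['M'][:3,3]))
m2=((hsv[...,1]>45)&(hsv[...,2]>90)&(hsv[...,0]>12)&(hsv[...,0]<35)).astype(np.uint8);m2[:205]=0;m2[:,:170]=0;m2[:,340:]=0
h=cv2.convexHull(max(cv2.findContours(m2,0,1)[0],key=cv2.contourArea));print(cv2.boundingRect(h))
x,y,w,hh=cv2.boundingRect(h)
z=T()[2,3]+.005
for q in((x,284),(x+w,284),(x+w/2,284),(256,y+hh)): print(onz(c,*q,z).round(4))
```

```text
0.057854946266745935 [ 0.3456 -0.3094  0.2801]
[116  14 146] [105   5 105] [105   5 104] [120  14 150]
((251.9002685546875, 150.58908081054688), (106.40673828125, 108.69697570800781), 98.23394012451172) (198, 98, 109, 106)
[[256.5 271.5  63.3]
 [252.5 152.5  29.6]
 [256.5 299.5  64.4]
 [264.5 281.5  64.4]
 [268.5 285.5  46.3]
 [248.5 284.5  64.4]]
pan [ 0.33689326 -0.31287173  0.07      ] expected diam px 109.95027264141125
(196, 235, 120, 103)
[ 0.3387 -0.3332  0.2851]
[ 0.3468 -0.2857  0.2851]
[ 0.3427 -0.3094  0.2851]
[ 0.3694 -0.314   0.2851]
```

Run:
```python
from h import *
p=[.338,-.3127];o=down(1.4)
manip.move_to([*p,.16],o); manip.hold(.3)
print(T()[:3,3].round(4))
manip.servo_line([*p,.106],rate=.06); manip.hold(.2)
f0=np.mean([manip.get_contact_force()[2] for _ in range(3)]);print('f0',f0)
z=.106
while z>.090:
    z-=.001; manip.servo_line([*p,z],rate=.02); manip.hold(.08)
    f=manip.get_contact_force()[2]-f0; print(round(z,4),round(T()[2,3],4),round(f,2))
    if f>.75: break
print(manip.get_time(),manip.get_width()); shot('wrist','w3.png')
```

```text
[ 0.3388 -0.3134  0.1614]
f0 -1.8296208183082154
0.105 0.105 0.74
0.104 0.1039 1.19
13.0417 0.05811955011121281
```

Run:
```python
from h import *
manip.hold(.2);print(manip.get_contact_force(),T()[:3,3])
a=shot('side');b=shot('scene');w=cv2.imread('pics/w3.png')
s=a['image'][230:330,180:310,::-1];t=b['image'][130:220,140:250,::-1]
o=np.zeros((300,800,3),np.uint8);o[:,:390]=cv2.resize(s,(390,300),interpolation=2);o[:,400:766]=cv2.resize(t,(366,300),interpolation=2)
cv2.imwrite('pics/v3.png',np.vstack([o,cv2.resize(w,(400,300)).repeat(1,0) if 0 else np.hstack([cv2.resize(w,(400,300)),np.zeros((300,400,3),np.uint8)])]))
```

```text
[ 0.32770217 -0.30930172 -1.2877574 ] [ 0.33799225 -0.31270124  0.10400962]
```

View pics/v3.png

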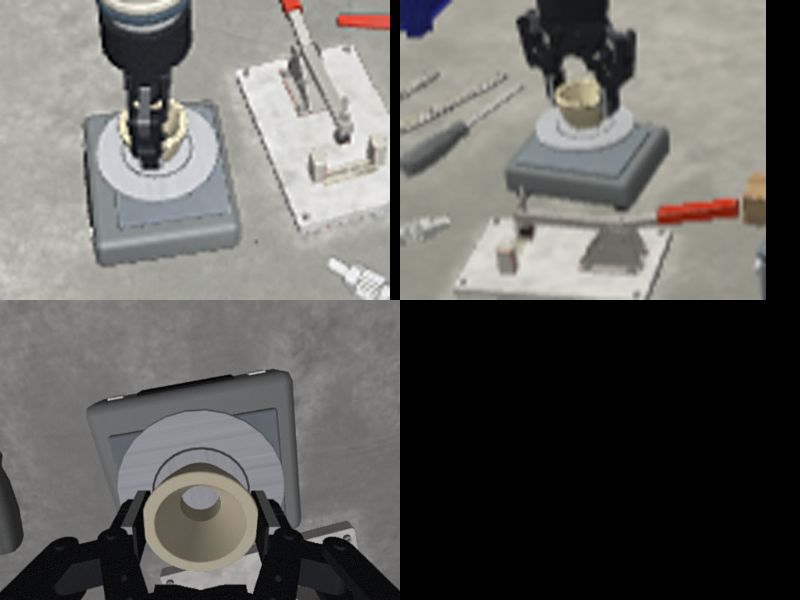

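The plug is upright and touching the pan, with the ring visible around it. I'll compute the ring centre from this close view.

Run:
```python
from h import *
c=dict(np.load('pics/w3.png.npz'));print(T()[:3,3])
im=c['image'];hsv=cv2.cvtColor(im,cv2.COLOR_RGB2HSV)
k=1.28
for z in(.067,):
  for q in((200,447),(153,490),(250,490),(200,410),(118,484),(284,484)): print(q,onz(c,q[0]*k,(q[1]-300)*k,z).round(4))
# pan-edge circle fit on the upper arc, in world plane
m=((hsv[...,2]>130)&(hsv[...,1]<40)).astype(np.uint8);pts=[]
for u in range(165,350,5):
    v=np.argmax(m[90:,u])+90
    if 120<v<235: pts.append(onz(c,u,v,.067)[:2])
pts=np.array(pts);A=np.c_[2*pts,np.ones(len(pts))];s=np.linalg.lstsq(A,(pts**2).sum(1),rcond=None)[0]
r=np.sqrt(s[2]+s[:2]@s[:2]);print(len(pts),s[:2],r,np.abs(np.linalg.norm(pts-s[:2],axis=1)-r).max())
```

```text
[ 0.3380044  -0.31270404  0.10399885]
(200, 447) [ 0.3095 -0.3082  0.067 ]
(153, 490) [ 0.3342 -0.3444  0.067 ]
(250, 490) [ 0.3452 -0.2805  0.067 ]
(200, 410) [ 0.2862 -0.3042  0.067 ]
(118, 484) [ 0.3259 -0.3663  0.067 ]
(284, 484) [ 0.3446 -0.2578  0.067 ]
16 [ 0.34149021 -0.31333893] 0.055239889231460323 0.0003588579230643027
```

Run:
```python
from h import *
p=[.338,-.3127]
manip.servo_line([*p,.103],rate=.02); manip.hold(.15)
print(manip.get_contact_force())
for w in(.064,.070,.085): manip.command_gripper(w)
print(manip.get_width(),manip.get_contact_force())
manip.hold(.4)
manip.servo_line([*p,.30],rate=.15)
print(manip.get_contact_force(),manip.get_time())
c=shot('wrist','w4.png')
hd=np.array([.45,.01])
o=down(-.1) # jaws along x
for yw in(0,np.pi,-np.pi): print(yw,[manip.solve_ik([.35,.01,z],down(yw)) for z in (.3,)],manip.solve_ik([.45,.01,.127],down(yw)))
d=manip.move_to([.40,.01,.33],down(0)); shot('wrist','w5.png');print(manip.get_time())
i=np.hstack([cv2.imread('pics/w4.png'),cv2.imread('pics/w5.png')]);cv2.imwrite('pics/w45.png',cv2.resize(i,(800,300),interpolation=cv2.INTER_AREA))
```

```text
[-0.2978912   0.27811522  0.01272726]
0.08492455092244276 [-0.01194699 -0.45585721  0.16152212]
[-1.05882208  0.45051678  0.41187643] 16.425
0 [array([-5.42901916e-03, -7.59372789e-02,  2.13237138e+00, -4.44089210e-16,
        1.08515855e+00, -5.42901916e-03])] [-4.22243287e-03  3.83049588e-01  2.09058586e+00 -4.44089210e-16
  6.67957205e-01 -4.22243287e-03]
3.141592653589793 [None] None
-3.141592653589793 [None] None
18.4
```

View pics/w45.png

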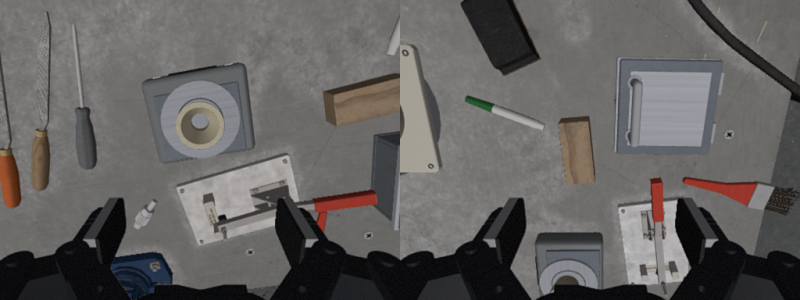

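The plug stands centred on the pan. The handle is at about (302,140) in the second full image, and the box is almost aligned with the world axes. Next is a closer look from above the handle.

Run:
```python
from h import *
c=dict(np.load('pics/w5.png.npz'));P=onz(c,302,140,.126);print(P)
manip.move_to([P[0],P[1],.26],down(0));print(T()[:3,3],manip.get_time())
c=shot('wrist','w6.png');u,v=proj(c,[P[0],P[1],.126]).round();print(u,v)
u,v=int(u),int(v);y0=max(0,v-100);x0=u-130
cv2.imwrite('pics/c6.png',cv2.resize(c['image'][y0:y0+200,x0:x0+260,::-1],None,fx=3,fy=3,interpolation=2));print(x0,y0)
```

```text
[0.44354002 0.02860654 0.126     ]
[0.44294076 0.02835912 0.25955632] 18.8333
258.0 181.0
128 81
```

View pics/c6.png

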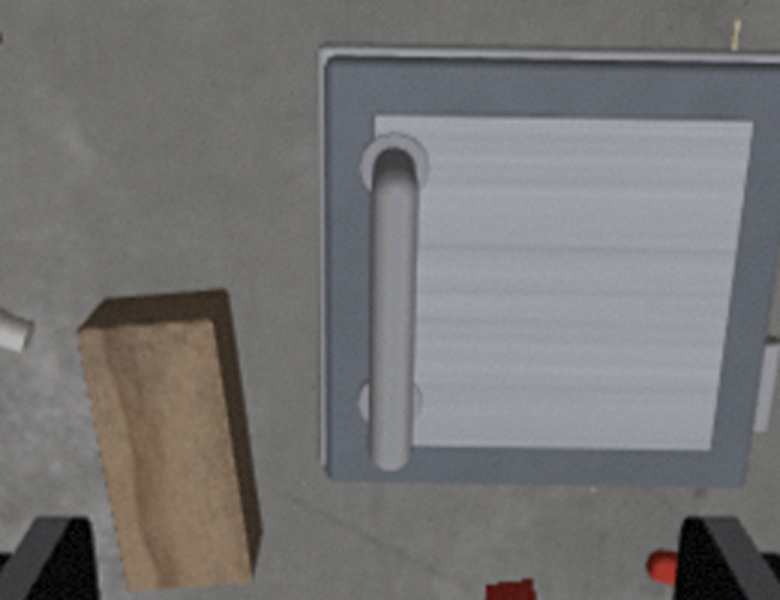

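The bar's centreline runs from crop (397,180) to (390,460), which is full-image (260.3,141) to (258,234).

Run:
```python
from h import *
c=dict(np.load('pics/w6.png.npz'))
A=onz(c,260.3,141,.128);B=onz(c,258,234.3,.128);C=(A+B)/2;d=A-B
yaw=np.arctan2(-d[0],d[1]);print(A,B,C,np.linalg.norm(d),yaw)
o=down(yaw);x,y=C[:2]
manip.move_to([x,y,.19],o)
manip.servo_line([x,y,.130],rate=.08);manip.hold(.1)
print(manip.get_contact_force(),T()[:3,3])
manip.command_gripper(.03);manip.command_gripper(.0,70);manip.hold(.3)
print(manip.get_width(),manip.get_contact_force(),T()[:3,3],manip.get_time(),yaw)
np.save('grasp.npy',np.r_[T()[:3,3],yaw])
```

```text
[0.44497844 0.06085911 0.128     ] [ 0.44338071 -0.01723381  0.128     ] [0.44417958 0.02181265 0.128     ] 0.0781092635342659 -0.02045652766431283
[-1.14366835 -0.97134227  0.10105286] [0.44461618 0.02181781 0.13050881]
0.009824100847141993 [-3.00629097  0.3759281   4.8792216 ] [0.44394973 0.02182183 0.13002773] 21.4583 -0.02045652766431283
```

Run:
```python
from h import *
g=np.load('grasp.npy');yaw=g[3];P0=g[:3]
ex=np.array([np.cos(yaw),np.sin(yaw),0]);ey=np.array([-np.sin(yaw),np.cos(yaw),0])
H=np.array([P0[0],P0[1],.126])+.112*ex-np.array([0,0,.046]);print('H',H)
R0=R.from_rotvec(down(yaw))
def go(t,rate):
    Q=R.from_rotvec(ey*t);manip.servo_line(H+Q.apply(P0-H),(Q*R0).as_rotvec(),rate=rate)
for t in list(np.arange(.006,.091,.006))+[.12,.15,.18,.21,.24]:
    go(t,.006 if t<.1 else .02)
    print(round(t,3),T()[:3,3].round(4),np.round(manip.get_contact_force(),1),round(manip.get_width(),4))
manip.hold(.3);print(manip.get_contact_force(),manip.get_time())
a=shot('scene');b=shot('side')
i=np.hstack([cv2.resize(a['image'][140:240,150:310],(400,250),interpolation=2),cv2.resize(b['image'][150:310,190:310],(400,533),interpolation=2)[:250]])
cv2.imwrite('pics/l7.png',np.vstack([i,np.hstack([cv2.resize(b['image'][250:330,190:318],(400,250),interpolation=2),np.zeros((250,400,3),np.uint8)])])[:,:,::-1])
```

```text
H [0.55592629 0.01953086 0.08      ]
0.006 [0.4441 0.0218 0.1305] [-1.9 -0.1 -0.4] 0.0095
0.012 [0.4444 0.0218 0.1311] [-1.2 -0.2 -4.6] 0.0095
0.018 [0.4447 0.0218 0.132 ] [-0.7  0.  -5.7] 0.0095
0.024 [0.4451 0.0218 0.1327] [-0.9  1.  -3.7] 0.0097
0.03 [0.4455 0.0218 0.1335] [-1.8  0.4 -2.2] 0.0094
0.036 [0.4458 0.0218 0.1341] [-2.4  0.5 -1.4] 0.0096
0.042 [0.4463 0.0218 0.135 ] [-2.1  0.4  2.1] 0.0095
0.048 [0.4465 0.0218 0.1354] [-3.5  0.1  1. ] 0.0096
0.054 [0.4468 0.0218 0.136 ] [-2.8 -0.1  0.4] 0.0097
0.06 [0.4472 0.0218 0.1366] [-2.6 -0.  -0.1] 0.0097
0.066 [0.4475 0.0218 0.1373] [-4.3  0.5  1. ] 0.0098
0.072 [0.4479 0.0218 0.138 ] [-3.2  0.4  0.1] 0.0099
0.078 [0.4482 0.0217 0.1386] [-2.6  1.1  0.4] 0.0095
0.084 [0.4485 0.0217 0.1392] [-3.6  0.4  0.1] 0.0099
0.09 [0.4489 0.0217 0.1399] [-2.3  0.7  0.8] 0.0096
0.12 [0.4507 0.0217 0.143 ] [-2.9  0.4  0.5] 0.0095
0.15 [0.4526 0.0217 0.1461] [-2.9  2.   0.8] 0.0095
0.18 [0.4546 0.0216 0.1491] [-2.7  0.2  0.8] 0.0099
0.21 [0.4567 0.0216 0.1521] [-2.9  0.9  1.1] 0.0095
0.24 [0.4589 0.0215 0.1551] [-2.2  1.3  0.8] 0.0096
[-2.4430942   0.53200245 -1.12907408] 27.5417
```

View pics/l7.png

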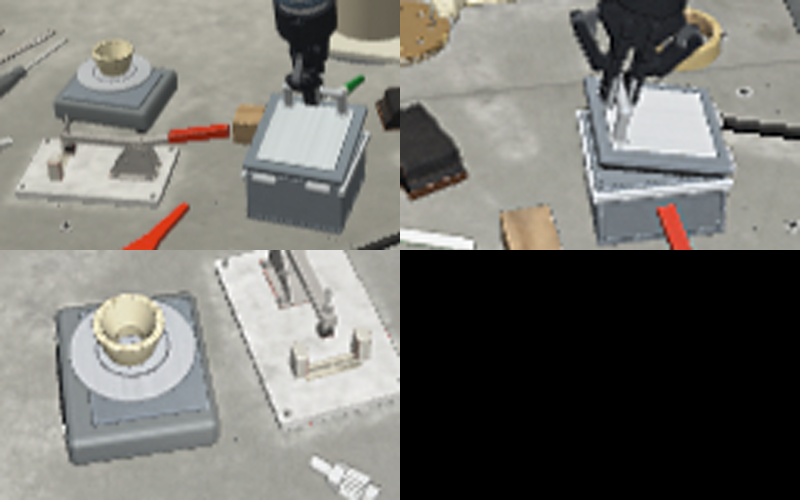

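The lid stands ajar in the grip, its front gap visible in the side view, and the plug is upright inside the ring. I'm handing the job in.

Run:
```python
from h import *
manip.hold(.3);print(T()[:3,3].round(4),manip.get_width(),np.abs(manip.get_joint_vel()).max(),manip.get_time());manip.sign_off()
```

```text
[0.459  0.0215 0.1552] 0.009735217668967034 0.002061217823342682 27.9417
the job is handed in; nothing more can be done
```

The job is handed in at 27.9 s of the 51 s allowed. The plug is on the scale pan, and the gripper is holding the drying box's lid slightly open. No verdict is reported, so the results below rest on my own checks.

- **Plug:** I gripped it across the rim, lowered it onto the pan in 1 mm steps and let go. The wrist force changed by under 2 N during the lowering. I put it about 3.5 mm from the pan centre from one close wrist view. The last side picture shows it upright inside the ring.
- **Lid:** I gripped the bar and lifted slowly along the hinge arc. The pull peaked at about 5.7 N, then dropped away as the seal let go. The hand stopped at about 0.24 rad, which is about 31 mm at the front edge. It was still at sign-off, with the bar in the grip.

**Checks that disagreed or were not made:**
- **Early contact:** the plug touched the pan about 5 mm earlier than the grasp height predicted. It had probably shifted in the pads, but the picture showed it upright.
- **Grip width:** the gripper reads about 2 mm narrower than the true size on both objects.
- **Force at the handle:** 2 to 4 N of sideways force stayed on the handle.
- **Not measured:** I inferred the lid angle from the hand's pose. I did not measure the pan's sink after release. I also did not check the bystanders' final positions in numbers. I saw no contact with any of them, but never clearly identified the coupler.

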